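Hand over two keys, then try the new cam lock and hold it turned

ROBOT

A 6-joint arm with a two-finger parallel gripper is mounted at the origin on a cart in front of the work surface, level with it; the furniture and walls round the work are solid. World frame = base frame: x ahead of the robot, y to its left, z up, the work surface at z = 0. Lengths are in m, angles in degrees, forces in N, time in s.
With the tool pointing down it reaches from about 0.275 to 0.775 m from the base axis. Payload 14.6 kg.
Tool frame: the origin (TCP) lies at the very end of the fingers, on their centre line; the grasp point (between the pads) lies 19 mm behind it; z points along the fingers, y is the line along which they close (so a half turn about z gives the same grasp; the last joint's range is limited). The gripper opens to 85 mm and grips with 20 to 120 N. Pads are 22 mm wide; open, the fingers measure 114 mm over their backs; the gripper's body (76 mm by 85 mm) begins 54 mm behind the grasp point. The pads swing forward as they close: fully open they stand 13 mm farther back than shut.
Start: joints at [67.706, 15.075, -2.767, 72.158, 0, 81.102], TCP at [0.122, 0.511, 0.204] pointing down, gripper open.
Joint ranges: [-151.79, 151.79], [-50.71, 97.33], [-67.44, 78.34], [-121.81, 120.89], [-77.56, 73.72], [-180, 180]. Speed limits (degrees/s): [108.29, 108.29, 147.25, 159.86, 180, 180].

INTERFACE

Orientations are given as [roll, pitch, yaw] about the fixed x, y, z axes, in that order (R = Rz(yaw) Ry(pitch) Rx(roll)).
In Python, from cell import sensors, viewer, job gives the robot as it stands.
- The arm moves only by the shell command python3 -m pendant 'ROWS'. ROWS is JSON, a list of rows, each an object of numbers: "hand": the opening, from 0 (shut) to 1 (fully open); "x", "y", "z": the shift along the world's x, y, z in m; "roll": the turn about the world's z in degrees. In form: [{"hand": .., "x": .., "y": .., "z": .., "roll": ..}, ...]. A call has 1 to 8 rows; each row is the pose to reach, as a shift and turn from the pose commanded when the call began; what a row does not reach only later rows make up. A row lasts 1/8 s, in which the tool goes at most 62.5 mm and 10.7 degrees, less where a joint would pass 70% of its speed; a pose out of reach is approached as far as the arm can. A call with a gripper value outside its range is refused whole. The fingers move at their own pace and stop on an object; the grip force is fixed at half the most. Time passes only in rows, so rows that repeat a pose let the fingers close. It gives the time, the measured TCP pose, the force, the opening and the grip force at its end, in the units of the state.
- sensors.get_obs(): the state, without advancing time (a new reading comes with each control period).
- viewer.read_camera(name): name is "side" or "top" or "wrist"; returns the picture (400x640x3 uint8, red, green, blue); there is no depth.
- viewer.camera_model(name): a dict with "intrinsics" (3x3 intrinsics, pixels), "eye" and "rotation" of the camera in the world. Camera axes: x right, y down, z forward; pixel columns grow to the right and rows downward; lengths in m; the calibration is good to about 2 mm. A picture is of the moment at which its call begins: read the wrist's pose just before it. camera_model takes no time and is no camera call; for the wrist camera it gives the pose at the moment of the call.
- job.sign_off(): hands the job in; it is judged then, once.
The state is a dict: "time_s": time; "q": joint angles; "dq": joint speeds; "joint_efforts": joint torques, N m; "position": TCP position; "ee_rot": TCP orientation; "force": force on the tool from outside, world axes, zero at the start; "torque": the same for the moment, N m; "grip_width": finger opening in m; "gripper_force": force on a finger pad.
Only numpy, scipy, OpenCV 4.12 (cv2) and the standard library are available. Lean on these libraries where they do the work, as an engineer would, in place of code of your own. Each camera call takes 0.05 s, during which the arm holds its last target. There are 200 camera calls.

TASK

The four keys in the wooden block belong to the spring-return lock just fitted in the cupboard door: lay exactly two of them in the aluminium tray for the customer, then take a third, wiggle it down past the lock's sticky pins without forcing it until its collar sits on the lock, and turn it a quarter clockwise so that the cam swings out. Finish while still gripping the key and holding it turned against the spring, so that I can measure the cam's throw; the fourth key stays standing in the block and the tools and glue lying about stay where they are.

Things in the scene. Friction and masses are not known exactly. Their poses are not given: they have to be found in the camera images.
- key_1: One of four identical keys, 74 mm long, 30 g. Origin at the blade's tip, z along the key to the bow, x across the blade, y through it. Blade 14 x 5 mm, 24 mm long, half-round tip; round neck 5 mm thick to z 35; collar 17 mm across, z 35 to 38; blue plastic bow 30 (x) x 10 (y) x 34 mm, z 40 to 74. Half a turn about z looks and works the same. Starts upright in the block.
- key_2: One of four identical keys, 74 mm long, 30 g. Origin at the blade's tip, z along the key to the bow, x across the blade, y through it. Blade 14 x 5 mm, 24 mm long, half-round tip; round neck 5 mm thick to z 35; collar 17 mm across, z 35 to 38; blue plastic bow 30 (x) x 10 (y) x 34 mm, z 40 to 74. Half a turn about z looks and works the same. Starts upright in the block.
- key_3: One of four identical keys, 74 mm long, 30 g. Origin at the blade's tip, z along the key to the bow, x across the blade, y through it. Blade 14 x 5 mm, 24 mm long, half-round tip; round neck 5 mm thick to z 35; collar 17 mm across, z 35 to 38; blue plastic bow 30 (x) x 10 (y) x 34 mm, z 40 to 74. Half a turn about z looks and works the same. Starts upright in the block.
- key_4: One of four identical keys, 74 mm long, 30 g. Origin at the blade's tip, z along the key to the bow, x across the blade, y through it. Blade 14 x 5 mm, 24 mm long, half-round tip; round neck 5 mm thick to z 35; collar 17 mm across, z 35 to 38; blue plastic bow 30 (x) x 10 (y) x 34 mm, z 40 to 74. Half a turn about z looks and works the same. Starts upright in the block.
- bow_1 (a point): Point on the axis of key_1 inside its blue bow, 60 mm above the blade's tip, 14 mm below the bow's top.
- bow_2 (a point): Point on the axis of key_2 inside its blue bow, 60 mm above the blade's tip, 14 mm below the bow's top.
- bow_3 (a point): Point on the axis of key_3 inside its blue bow, 60 mm above the blade's tip, 14 mm below the bow's top.
- bow_4 (a point): Point on the axis of key_4 inside its blue bow, 60 mm above the blade's tip, 14 mm below the bow's top.
- key_block: Dark wood block, 186 (x) x 48 (y) x 32 mm high, fixed to the bench; origin under its centre. Four keys stand in a row along its x, 42 mm apart (x = -63, -21, 21, 63, y = 0), blade width along the block's x, tips 8 mm over the bench, in slots 1.4 mm wider than the blade. Bows stand free, 16 mm above the block's top.
- tray: Open aluminium tray, 175 (x) x 135 (y) x 24 mm high, walls and floor 3 mm, fixed; origin under its centre.
- door: Small cupboard door lying face up on two bearers, fixed; origin on the bench under the lock's axis. Reaches x -100 to 100, y -220 to 30 mm; top 64 mm over the bench, lock head 68 mm. A tape measure (63 mm tall) stands in its panel about 125 mm to -y of the lock.
- keyway (a point): Centre of the keyway's mouth on top of the round steel lock head (43 mm across, 68 mm over the bench). The keyway goes straight down, 15.2 mm along the door's x, 6.2 mm along its y, mouth flared by 2.5 mm on each side. The key fits either way round.
- key_home (a point): Where the tip of a key (its origin) is when the key is fully home: 35 mm below the keyway's mouth, the key's collar on the lock head. Two sticky pins press on the blade's flat sides: the tip meets them 15 and 23 mm below the mouth. A straight push wedges on them (25 to 30 N); pressing with 5 to 15 N while twisting the key to and fro by 0.08 rad works it through. Over 40 N between key and lock is forcing.
- lock (a joint): Turn of the lock's plug (rad), 0 at rest, grows as the key turns clockwise seen from above, stop at 1.66. It turns only with a key fully home (above that the blade is held by the fixed head), against a spring of 0.03 to 0.08 N m, and springs back if let go; while turned the key cannot be pulled out. The key has about 0.1 rad of play in the plug.
- cam_tip (a point): Near the tip of the steel cam under the door, 44 mm from the lock's axis; it points to the door's -x at rest and past the door's +y edge after a quarter turn.
- tape_measure: Yellow tape measure, 36 x 78 x 63 mm, standing in the door's panel; leave it. Origin under its centre.
- screwdriver: Orange-handled screwdriver, 227 mm long, 32 mm high, on the bench right of the door; leave it. Origin under its centre.
- glue_bottle: Yellow glue bottle with red nozzle, 63 mm across, 188 mm tall, standing behind the key block; leave it. Origin under its centre.
There are look-alikes about, which are no part of the job. Leave any yellow look-alike of the key_2 alone.

How it is judged:
By the outcome, as a careful person would: the job done as asked, in the order asked, and still so for the second after the job is handed in, while the arm keeps its last pose, push and grip.
It also fails if it takes over 58 s, if anything falls off the work surface, if the arm or the gripper's body presses on something with over 40 N, if the wrist force passes 120 N, or if a joint passes its speed limit or range.

## Working session

There is one attempt and no reset: what is moved stays moved. The work goes in short steps, Python scripts to look and compute and a shell command to move; the robot and the scene stay as the last step left them, time stands still between calls to the robot, and variables do not carry over. Pictures are saved under pics/ and viewed, at most 10 in all, crops included, and the job is handed in when it is done.

```bash
mkdir -p pics; ls
python3 - <<'E'
from cell import sensors, viewer
import cv2
for n in ("top","side"):
    m=viewer.camera_model(n); print(n,m)
    cv2.imwrite(f"pics/{n}0.png",viewer.read_camera(n)[:,:,::-1])
print(sensors.get_obs())
E
```

```text
pics
top {'intrinsics': array([[443.4874344 ,   0.        , 316.22652478],
       [  0.        , 443.4874344 , 198.22001617],
       [  0.        ,   0.        ,   1.        ]]), 'eye': array([ 0.53002439, -0.07022147,  1.18276019]), 'rotation': array([-175.50215285,   -0.3073553 ,  -88.43360986])}
side {'intrinsics': array([[411.39981601,   0.        , 324.59768178],
       [  0.        , 411.39981601, 203.34780923],
       [  0.        ,   0.        ,   1.        ]]), 'eye': array([0.21681586, 0.66050381, 0.77455578]), 'rotation': array([-129.90141649,    0.5730571 , -150.31812704])}
{'time_s': 0.1, 'q': array([ 6.77064017e+01,  1.50955649e+01, -2.79951290e+00,  7.21583414e+01,
        1.99443911e-04,  8.10987328e+01]), 'dq': array([ 0.06700659,  0.06570191,  0.07540457, -0.03180361, -0.00723603,
        0.00182658]), 'joint_efforts': array([-7.26245048e-05, -6.38574243e+01,  3.85065758e+01,  9.93119756e-03,
       -2.73787064e-04, -1.78205312e-05]), 'position': array([0.12152938, 0.51046523, 0.20338191]), 'ee_rot': array([-1.79947255e+02, -8.46271037e-03,  1.66607665e+02]), 'force': array([ 0.62066003, -0.51573358,  0.26884528]), 'torque': array([-0.05304036, -0.02901323, -0.00375607]), 'gripper_force': 0.0, 'grip_width': 0.0858990740304037}
```

View pics/top0.png

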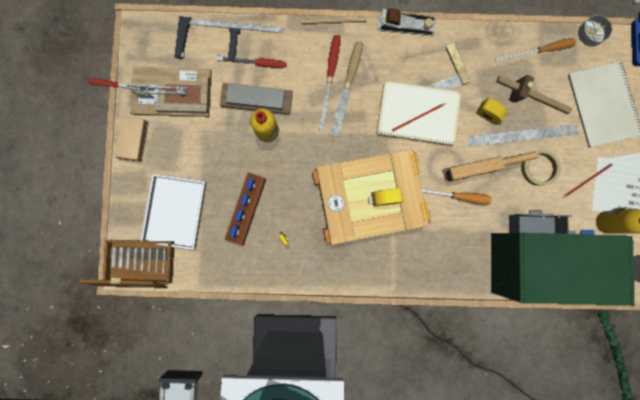

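View pics/side0.png

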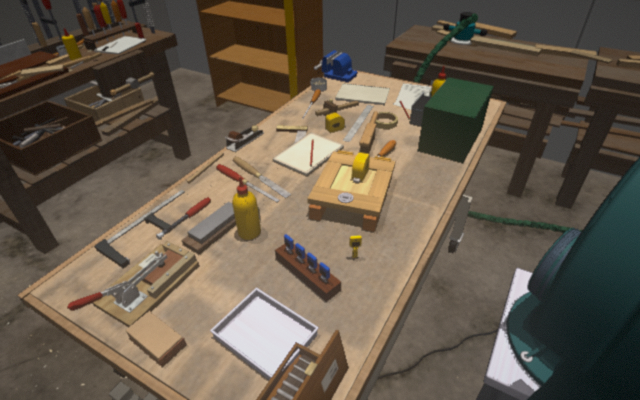

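Top view: tray (174,212), brown block with four blue keys (233–252, 183–229), lock head (336,203), yellow tape (387,197). The key candidates are four blue bows in the block and one yellow key standing alone at (283,239). The yellow one is the look-alike, so I leave it. I'll confirm this in an enlarged crop.

Run:
```python
import cv2,numpy as np
t=cv2.imread("pics/top0.png")[165:255,220:350]
cv2.imwrite("pics/c1.png",cv2.resize(t,None,fx=6,fy=6,interpolation=cv2.INTER_CUBIC))
s=cv2.imread("pics/side0.png")[180:300,265:395]
cv2.imwrite("pics/c2.png",cv2.resize(s,None,fx=5,fy=5,interpolation=cv2.INTER_CUBIC))
```

```text
(no output)
```

View pics/c1.png

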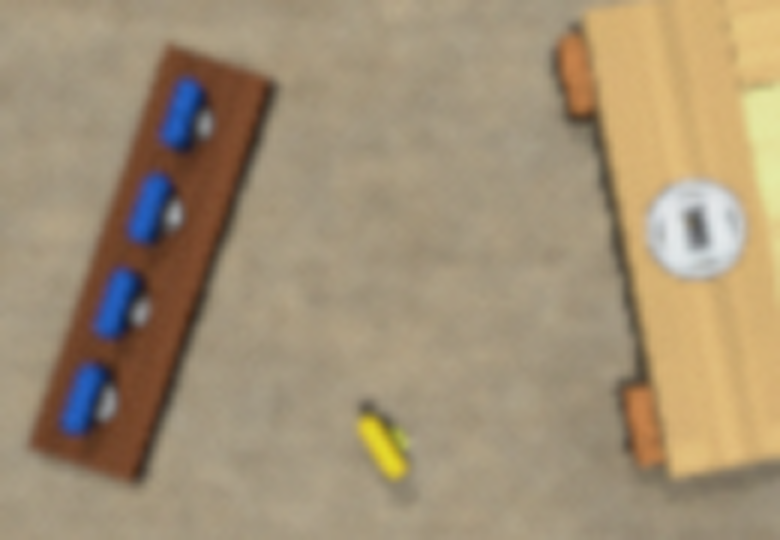

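```bash
cat > h.py <<'E'
import numpy as np
from scipy.spatial.transform import Rotation as R
def ray(m,px,z):
    Rm=R.from_euler('xyz',m['rotation'],degrees=True).as_matrix()
    d=Rm@np.linalg.inv(m['intrinsics'])@np.array([px[0],px[1],1.]); e=m['eye']
    return e+d*(z-e[2])/d[2]
def proj(m,p):
    Rm=R.from_euler('xyz',m['rotation'],degrees=True).as_matrix()
    c=m['intrinsics']@(Rm.T@(np.array(p)-m['eye'])); return c[:2]/c[2]
E
python3 - <<'E'
from cell import viewer
from h import *
np.set_printoptions(precision=4,suppress=True)
m=viewer.camera_model('top')
C=lambda x,y:(220+x/6-.4,165+y/6-.4)
b=[ray(m,C(*p),.032)[:2] for p in [(168,43),(275,82),(135,482),(30,447)]]
print('block',b,np.mean(b,0)); 
d=(b[0]+b[1]-b[2]-b[3]); print('yaw',np.degrees(np.arctan2(d[1],d[0])),np.linalg.norm(d)/2)
for p in [(183,113),(152,208),(118,303),(86,400)]: print('bow',ray(m,C(*p),.076)[:2])
print('lock',ray(m,C(696,230),.068)[:2])
e=ray(m,C(585,10),.064)-ray(m,C(668,478),.064); print('door x yaw',np.degrees(np.arctan2(e[1],e[0])))
t=[ray(m,p,.024)[:2] for p in [(152,176),(206,180),(192,249),(143,243)]]; print('tray',t,np.mean(t,0))
print('yellow',ray(m,C(383,445),.05)[:2])
print(viewer.camera_model('wrist'))
E
```

```text
block [array([0.685 , 0.1072]), array([0.6692, 0.0601]), array([0.4946, 0.1139]), array([0.5083, 0.1596])] [0.5893 0.1102]
yaw -16.820531012563542 0.18353662460150552
bow [0.6498 0.093 ]
bow [0.6096 0.1044]
bow [0.5697 0.1169]
bow [0.5292 0.1285]
lock [ 0.6073 -0.1229]
door x yaw 11.530278477737921
tray [array([0.6679, 0.3588]), array([0.6613, 0.2167]), array([0.4803, 0.2445]), array([0.4923, 0.3722])] [0.5754 0.2981]
yellow [0.5136 0.0067]
{'intrinsics': array([[312.955 ,   0.    , 324.9219],
       [  0.    , 312.955 , 196.8018],
       [  0.    ,   0.    ,   1.    ]]), 'eye': array([0.052 , 0.5262, 0.3741]), 'rotation': array([163.8921,   0.0409,  76.6297])}
```

The crop confirms it: four identical blue bows stand in the block, and the yellow key stands alone on the bench. I'll use the three nearest keys and leave the one closest to the glue. First I go above the nearest key.

```bash
python3 -m pendant '[{"x":0.04,"y":-0.04,"roll":-3,"hand":0.6},{"x":0.08,"y":-0.08,"roll":-3,"hand":0.6},{"x":0.12,"y":-0.12,"roll":-3,"hand":0.6},{"x":0.16,"y":-0.16,"roll":-3,"hand":0.6},{"x":0.20,"y":-0.20,"roll":-3,"hand":0.6},{"x":0.24,"y":-0.24,"roll":-3,"hand":0.6},{"x":0.28,"y":-0.28,"roll":-3,"hand":0.6},{"x":0.32,"y":-0.31,"roll":-3,"hand":0.6}]'; python3 -m pendant '[{"x":0.04,"y":-0.03},{"x":0.07,"y":-0.06},{"x":0.085,"y":-0.07,"z":-0.03},{"x":0.087,"y":-0.073,"z":-0.055},{"x":0.087,"y":-0.073,"z":-0.055}]'
cat > see.py <<'E'
import sys,cv2
from cell import viewer,sensors
from h import *
m=viewer.camera_model('wrist'); im=viewer.read_camera('wrist')
o=sensors.get_obs(); print(o['time_s'],o['position'],o['ee_rot'],o['grip_width']); print(m)
cv2.imwrite(sys.argv[1],im[:,:,::-1]); np.save('wm.npy',m,allow_pickle=True)
E
python3 see.py pics/w1.png
```

```text
0.15 [0.12153251 0.51050246 0.20343424] [-1.79953247e+02 -8.76063848e-03  1.66607242e+02] 0.08554958488716637
{'intrinsics': array([[312.95496392,   0.        , 324.921897  ],
       [  0.        , 312.95496392, 196.80176361],
       [  0.        ,   0.        ,   1.        ]]), 'eye': array([0.05203322, 0.52617993, 0.37411184]), 'rotation': array([1.63892100e+02, 4.09286805e-02, 7.66296603e+01])}validation failed for argument at $[0]...
validation failed for argument at $[0]...
```

View pics/w1.png

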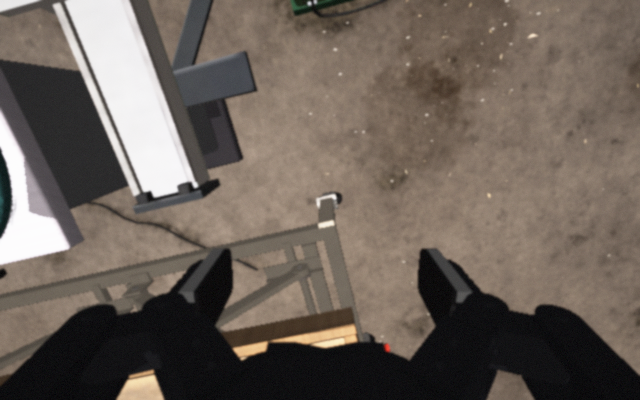

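The moves were refused and the arm has not moved: the picture shows only the floor and cart, with the fingers at (210,285) and (450,285). The rows probably need every field, so I'll retry with all of them.

```bash
python3 -m pendant '[{"hand":0.6,"x":0.04,"y":-0.04,"z":0,"roll":-3},{"hand":0.6,"x":0.08,"y":-0.08,"z":0,"roll":-3},{"hand":0.6,"x":0.12,"y":-0.12,"z":0,"roll":-3},{"hand":0.6,"x":0.16,"y":-0.16,"z":0,"roll":-3},{"hand":0.6,"x":0.20,"y":-0.20,"z":0,"roll":-3},{"hand":0.6,"x":0.24,"y":-0.24,"z":0,"roll":-3},{"hand":0.6,"x":0.28,"y":-0.28,"z":0,"roll":-3},{"hand":0.6,"x":0.32,"y":-0.31,"z":0,"roll":-3}]'; python3 -m pendant '[{"hand":0.6,"x":0.04,"y":-0.03,"z":0,"roll":0},{"hand":0.6,"x":0.07,"y":-0.06,"z":0,"roll":0},{"hand":0.6,"x":0.085,"y":-0.07,"z":-0.03,"roll":0},{"hand":0.6,"x":0.087,"y":-0.073,"z":-0.055,"roll":0},{"hand":0.6,"x":0.087,"y":-0.073,"z":-0.055,"roll":0}]'
python3 see.py pics/w2.png
```

```text
time_s: 1.15
position: [0.4427, 0.1989, 0.2038]
ee_rot: [-180.0, -0.0, 163.6]
force: [1.1, 1.0, 0.3]
grip_width: 0.051
gripper_force: 0.0
time_s: 1.78
position: [0.5276, 0.1274, 0.1473]
ee_rot: [-179.9, -0.2, 163.6]
force: [-0.1, -0.3, 0.6]
grip_width: 0.0515
gripper_force: 0.0
1.825 [0.52815158 0.12767267 0.14868529] [-1.79971778e+02 -7.60900797e-02  1.63594722e+02] 0.0512636251763279
{'intrinsics': array([[312.95496392,   0.        , 324.921897  ],
       [  0.        , 312.95496392, 196.80176361],
       [  0.        ,   0.        ,   1.        ]]), 'eye': array([0.45959977, 0.14659113, 0.31828155]), 'rotation': array([1.64066786e+02, 6.28279735e-02, 7.35971380e+01])}
```

View pics/w2.png

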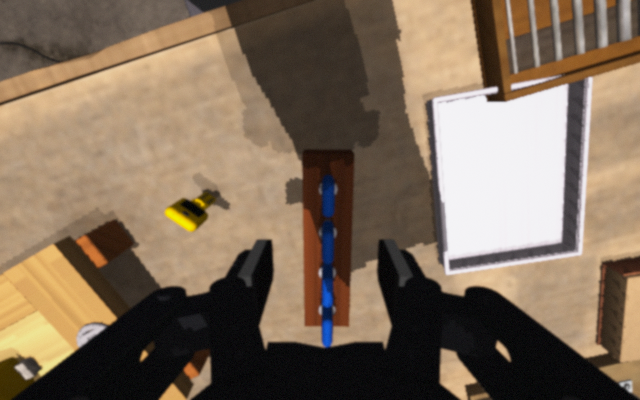

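The wrist view shows the block with corners (303,152), (353,152), (305,325) and (349,325), and the bows in line at column 328. The tray's rim corners are (432,97), (446,273) and (581,254).

Run:
```python
from h import *
np.set_printoptions(precision=4,suppress=True)
m=np.load('wm.npy',allow_pickle=True).item()
b=[ray(m,p,.032)[:2] for p in [(305,325),(349,325),(353,152),(303,152)]]
c=np.mean(b,0); d=b[0]+b[1]-b[2]-b[3]; yaw=np.arctan2(d[1],d[0]); print(b,c,np.degrees(yaw),np.linalg.norm(d)/2)
for s in (-.063,-.021,.021,.063):
    k=c+s*np.array([np.cos(yaw),np.sin(yaw)]); print(k, proj(m,[*k,.082]))
t=[ray(m,p,.024)[:2] for p in [(432,97),(446,273),(581,254)]]
print('tray',t,(t[0]+t[2])/2,[np.degrees(np.arctan2(*(t[1]-t[0])[::-1])),np.linalg.norm(t[1]-t[0]),np.linalg.norm(t[2]-t[1])])
```

```text
[array([0.6697, 0.0621]), array([0.683 , 0.1075]), array([0.5043, 0.1599]), array([0.4914, 0.116 ])] [0.5871 0.1114] -16.57968677618091 0.18620858406819948
[0.5267 0.1293] [328.3074 198.9965]
[0.567  0.1174] [327.9986 247.9361]
[0.6072 0.1054] [327.7162 292.6847]
[0.6475 0.0934] [327.457  333.7585]
tray [array([0.478 , 0.2409]), array([0.6558, 0.2211]), array([0.6734, 0.3585])] [0.5757 0.2997] [np.float64(-6.347956370271902), np.float64(0.17897276652444102), np.float64(0.13851172874568335)]
```

Tray centre is (0.576,0.299) with yaw -6.3°, and the first key is at (0.527,0.129). Descending to grip it.

```bash
python3 -m pendant '[{"hand":0.6,"x":0,"y":0.001,"z":-0.04,"roll":0},{"hand":0.6,"x":0,"y":0.001,"z":-0.08,"roll":0},{"hand":0.6,"x":0,"y":0.001,"z":-0.1,"roll":0},{"hand":0.3,"x":0,"y":0.001,"z":-0.1,"roll":0},{"hand":0,"x":0,"y":0.001,"z":-0.1,"roll":0},{"hand":0,"x":0,"y":0.001,"z":-0.1,"roll":0},{"hand":0,"x":0,"y":0.001,"z":-0.1,"roll":0},{"hand":0,"x":0,"y":0.001,"z":-0.1,"roll":0}]'
```

```text
time_s: 2.82
position: [0.5298, 0.1289, 0.0503]
ee_rot: [179.9, 0.2, 163.6]
force: [-0.0, 0.6, 6.8]
grip_width: 0.0072
gripper_force: 59.0
```

```bash
python3 -m pendant '[{"hand":0,"x":0,"y":0,"z":0.015,"roll":0},{"hand":0,"x":0,"y":0,"z":0.035,"roll":0},{"hand":0,"x":0,"y":0.02,"z":0.055,"roll":0},{"hand":0,"x":0.01,"y":0.06,"z":0.06,"roll":-10},{"hand":0,"x":0.03,"y":0.11,"z":0.06,"roll":-20},{"hand":0,"x":0.05,"y":0.16,"z":0.06,"roll":-30},{"hand":0,"x":0.05,"y":0.195,"z":0.06,"roll":-40},{"hand":0,"x":0.05,"y":0.198,"z":0.06,"roll":-50}]'
python3 -m pendant '[{"hand":0,"x":0,"y":0,"z":0,"roll":-10},{"hand":0,"x":0,"y":0,"z":-0.02,"roll":-20},{"hand":0,"x":0,"y":0,"z":-0.04,"roll":-30},{"hand":0,"x":0,"y":0,"z":-0.05,"roll":-30},{"hand":0,"x":0,"y":0,"z":-0.059,"roll":-30},{"hand":0,"x":0,"y":0,"z":-0.059,"roll":-30}]'
```

```text
time_s: 3.82
position: [0.5786, 0.3292, 0.1091]
ee_rot: [180.0, -0.0, 113.4]
force: [0.3, -1.4, -0.3]
grip_width: 0.007
gripper_force: 58.8
time_s: 4.58
position: [0.5785, 0.3267, 0.0497]
ee_rot: [-180.0, 0.0, 83.7]
force: [0.1, -0.0, 0.5]
grip_width: 0.0072
gripper_force: 58.8
```

```bash
python3 -m pendant '[{"hand":0.3,"x":0,"y":0,"z":-0.002,"roll":0},{"hand":0.6,"x":0,"y":0,"z":-0.002,"roll":0},{"hand":1,"x":0,"y":0,"z":0,"roll":0},{"hand":1,"x":0,"y":0,"z":0,"roll":0},{"hand":1,"x":0,"y":0,"z":0.01,"roll":0},{"hand":1,"x":0,"y":0,"z":0.03,"roll":0},{"hand":1,"x":0,"y":0,"z":0.08,"roll":0}]'; python3 see.py pics/w3.png
```

```text
time_s: 5.45
position: [0.5776, 0.3262, 0.1296]
ee_rot: [-179.8, 0.1, 83.6]
force: [0.1, 1.1, 0.4]
grip_width: 0.0851
gripper_force: 0.0
5.5 [0.58012514 0.32736143 0.13765061] [ 1.79678358e+02 -1.76825172e-01  8.36082346e+01] 0.085150813608237
{'intrinsics': array([[312.95496392,   0.        , 324.921897  ],
       [  0.        , 312.95496392, 196.80176361],
       [  0.        ,   0.        ,   1.        ]]), 'eye': array([0.58531685, 0.39599989, 0.30017282]), 'rotation': array([163.73825144,   0.24092455,  -6.37008029])}
```

View pics/w3.png

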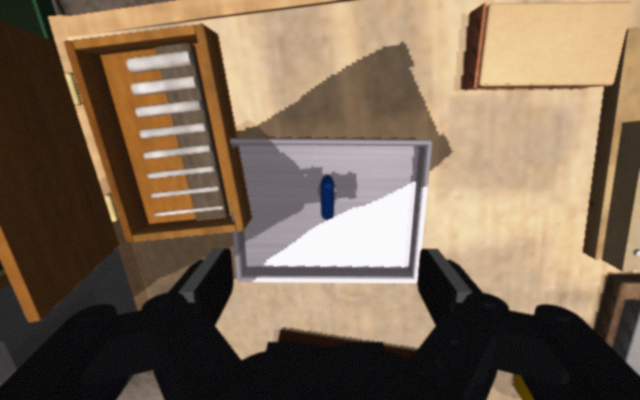

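The key is standing balanced on its tip at (327,197), so it isn't laid down yet. I'll tip it over with a gentle sideways push of a pad.

```bash
python3 -m pendant '[{"hand":0.6,"x":0,"y":0,"z":-0.03,"roll":0},{"hand":0.5,"x":0,"y":0,"z":-0.065,"roll":0},{"hand":0.5,"x":-0.01,"y":0.001,"z":-0.065,"roll":0},{"hand":0.5,"x":-0.025,"y":0.002,"z":-0.065,"roll":0},{"hand":0.5,"x":-0.045,"y":0.003,"z":-0.065,"roll":0},{"hand":0.5,"x":-0.06,"y":0.003,"z":-0.06,"roll":0},{"hand":0.6,"x":-0.05,"y":0,"z":0,"roll":0},{"hand":0.6,"x":0,"y":-0.05,"z":0.03,"roll":10}]'; python3 see.py pics/w4.png
```

```text
time_s: 6.5
position: [0.569, 0.2879, 0.1592]
ee_rot: [179.7, -0.1, 94.0]
force: [1.4, 0.7, -0.2]
grip_width: 0.0515
gripper_force: 0.0
6.55 [0.5750159  0.28235146 0.16076329] [ 1.79505107e+02 -1.25939888e-02  9.47234317e+01] 0.050959335535670405
{'intrinsics': array([[312.95496392,   0.        , 324.921897  ],
       [  0.        , 312.95496392, 196.80176361],
       [  0.        ,   0.        ,   1.        ]]), 'eye': array([0.56268875, 0.35735609, 0.33001672]), 'rotation': array([163.94487326,  -0.19261903,   3.99495935])}
```

View pics/w4.png

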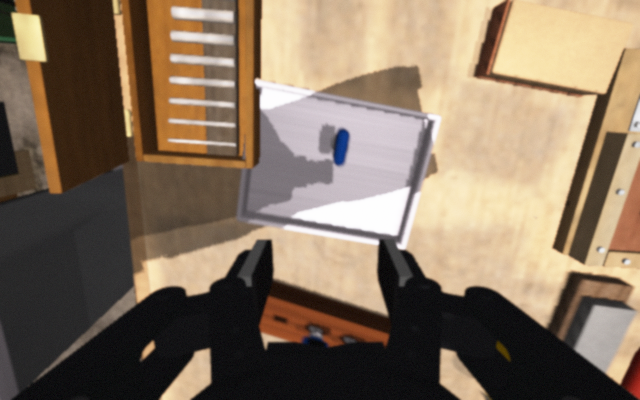

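```bash
cat > blue.py <<'E'
import sys,cv2
from h import *
def blobs(im):
    h=cv2.cvtColor(im,cv2.COLOR_BGR2HSV); k=cv2.inRange(h,(105,120,40),(128,255,255))
    n,l,s,c=cv2.connectedComponentsWithStats(k)
    return [(s[i].tolist(),np.round(c[i],1).tolist(),cv2.minAreaRect(np.argwhere(l==i)[:,::-1].astype(np.float32))) for i in range(1,n) if s[i][4]>60]
E
python3 - <<'E'
from blue import *
from cell import viewer
m=np.load('wm.npy',allow_pickle=True).item()
for b in blobs(cv2.imread('pics/w4.png')):
    print(b, *[ray(m,b[1],z)[:2].round(4) for z in (.008,.06)])
for z in (.003,.043,.077): print(proj(m,[.579,.327,z]))
for n in('side','top'):
    im=viewer.read_camera(n)[:,:,::-1].copy(); cv2.imwrite(f'pics/{n}1.png',im); m=viewer.camera_model(n)
    print(n,[(b[0],b[1]) for b in blobs(im)], [proj(m,[.579,.327,z]).round(1) for z in (.003,.043,.077)])
E
```

```text
([334, 130, 15, 35, 353], [340.6, 146.5], ((340.43243408203125, 146.90541076660156), (11.343530654907227, 34.52378463745117), 9.462322235107422)) [0.5825 0.3195] [0.5793 0.3256]
[337.57331509 138.41505808]
[339.4302468  142.69428439]
[341.45426339 147.35855126]
side [] [array([256.4, 343.8]), array([254.1, 332.9]), array([252. , 323.1])]
top [([632, 16, 8, 49, 332], [635.9, 41.2])] [array([164.9, 210.5]), array([159.7, 209.7]), array([155., 209.])]
```

The numbers show the key still upright in the same spot: the open pads sit farther back and passed above it. I'll repeat the push lower.

```bash
python3 -m pendant '[{"hand":0.5,"x":0,"y":0.045,"z":-0.01,"roll":-10},{"hand":0.5,"x":0.001,"y":0.05,"z":-0.05,"roll":-10},{"hand":0.5,"x":0.001,"y":0.05,"z":-0.1,"roll":-10},{"hand":0.5,"x":0.001,"y":0.05,"z":-0.115,"roll":-10},{"hand":0.5,"x":-0.014,"y":0.052,"z":-0.115,"roll":-10},{"hand":0.5,"x":-0.03,"y":0.054,"z":-0.115,"roll":-10},{"hand":0.5,"x":-0.045,"y":0.055,"z":-0.11,"roll":-10},{"hand":0.5,"x":-0.05,"y":0.055,"z":-0.06,"roll":-10}]'; python3 -m pendant '[{"hand":0.6,"x":0.02,"y":-0.02,"z":0.03,"roll":10},{"hand":0.6,"x":0.05,"y":-0.055,"z":0.06,"roll":20},{"hand":0.6,"x":0.05,"y":-0.055,"z":0.06,"roll":20}]'; python3 see.py pics/w5.png
python3 - <<'E'
from blue import *
m=np.load('wm.npy',allow_pickle=True).item()
for b in blobs(cv2.imread('pics/w5.png')):
    print(b, *[ray(m,b[1],z)[:2].round(4) for z in (.008,.06)])
E
```

```text
time_s: 7.65
position: [0.5163, 0.3406, 0.0938]
ee_rot: [-179.8, 0.1, 83.6]
force: [1.8, -0.1, 0.4]
grip_width: 0.0425
gripper_force: 0.0
time_s: 8.02
position: [0.5714, 0.2847, 0.1577]
ee_rot: [179.7, -0.0, 103.6]
force: [-1.0, -0.3, -0.1]
grip_width: 0.0514
gripper_force: 0.0
8.075 [0.56993586 0.28558599 0.15611075] [ 1.79829686e+02 -2.16384225e-02  1.03475816e+02] 0.05129935123479554
{'intrinsics': array([[312.95496392,   0.        , 324.921897  ],
       [  0.        , 312.95496392, 196.80176361],
       [  0.        ,   0.        ,   1.        ]]), 'eye': array([0.55319537, 0.35246169, 0.32839228]), 'rotation': array([163.86439592,  -0.25079649,  13.64046177])}
([267, 98, 37, 36, 673], [284.1, 114.9], ((285.29998779296875, 115.5999984741211), (35.10127639770508, 28.776723861694336), 18.43494987487793)) [0.5172 0.3353] [0.5231 0.3381]
([272, 329, 7, 13, 61], [274.8, 335.6], ((274.8841552734375, 335.04266357421875), (5.300714015960693, 12.478763580322266), 6.34019136428833)) [0.5585 0.0768] [0.5577 0.1216]
```

The first key now lies flat with its bow at (0.517,0.335). On to the second key.

```bash
python3 -m pendant '[{"hand":0.6,"x":0,"y":-0.04,"z":0,"roll":10},{"hand":0.6,"x":0,"y":-0.08,"z":0,"roll":20},{"hand":0.6,"x":0,"y":-0.12,"z":0,"roll":30},{"hand":0.6,"x":-0.002,"y":-0.155,"z":0,"roll":40},{"hand":0.6,"x":-0.002,"y":-0.168,"z":0,"roll":50},{"hand":0.6,"x":-0.002,"y":-0.168,"z":0,"roll":60},{"hand":0.6,"x":-0.002,"y":-0.168,"z":-0.03,"roll":60},{"hand":0.6,"x":-0.002,"y":-0.168,"z":-0.03,"roll":60}]'
```

```text
time_s: 9.07
position: [0.5651, 0.1188, 0.1228]
ee_rot: [-179.9, -0.2, 163.6]
force: [0.2, 0.3, 1.4]
grip_width: 0.0511
gripper_force: 0.0
```

```bash
python3 -m pendant '[{"hand":0.6,"x":0.002,"y":-0.001,"z":-0.04,"roll":0},{"hand":0.6,"x":0.002,"y":-0.001,"z":-0.074,"roll":0},{"hand":0.6,"x":0.002,"y":-0.001,"z":-0.074,"roll":0},{"hand":0.3,"x":0.002,"y":-0.001,"z":-0.074,"roll":0},{"hand":0,"x":0.002,"y":-0.001,"z":-0.074,"roll":0},{"hand":0,"x":0.002,"y":-0.001,"z":-0.074,"roll":0},{"hand":0,"x":0.002,"y":-0.001,"z":-0.074,"roll":0},{"hand":0,"x":0.002,"y":-0.001,"z":-0.074,"roll":0}]'
```

```text
time_s: 10.07
position: [0.5703, 0.1171, 0.0516]
ee_rot: [179.9, 0.1, 163.6]
force: [0.5, 0.5, 7.1]
grip_width: 0.007
gripper_force: 58.9
```

```bash
python3 -m pendant '[{"hand":0,"x":0,"y":0,"z":0.015,"roll":0},{"hand":0,"x":0,"y":0,"z":0.035,"roll":0},{"hand":0,"x":0,"y":0.02,"z":0.055,"roll":0},{"hand":0,"x":0,"y":0.06,"z":0.06,"roll":-10},{"hand":0,"x":0,"y":0.1,"z":0.06,"roll":-20},{"hand":0,"x":0.003,"y":0.14,"z":0.06,"roll":-30},{"hand":0,"x":0.005,"y":0.152,"z":0.06,"roll":-40},{"hand":0,"x":0.005,"y":0.152,"z":0.06,"roll":-50}]'
python3 -m pendant '[{"hand":0,"x":0,"y":0,"z":0,"roll":-10},{"hand":0,"x":0,"y":0,"z":-0.02,"roll":-20},{"hand":0,"x":0,"y":0,"z":-0.04,"roll":-30},{"hand":0,"x":0,"y":0,"z":-0.05,"roll":-30},{"hand":0,"x":0,"y":0,"z":-0.06,"roll":-30},{"hand":0,"x":0,"y":0,"z":-0.06,"roll":-30}]'
```

```text
time_s: 11.08
position: [0.5743, 0.2702, 0.1112]
ee_rot: [180.0, 0.0, 113.4]
force: [0.2, -0.0, -1.0]
grip_width: 0.0063
gripper_force: 58.8
time_s: 11.82
position: [0.5741, 0.269, 0.0501]
ee_rot: [-180.0, 0.0, 83.7]
force: [0.5, -0.0, 0.4]
grip_width: 0.0065
gripper_force: 58.8
```

Open a little, push it over toward -x with the pad, then lift.

```bash
python3 -m pendant '[{"hand":0.3,"x":0,"y":0,"z":-0.002,"roll":0},{"hand":0.5,"x":0,"y":0,"z":-0.004,"roll":0},{"hand":0.5,"x":0,"y":0,"z":-0.004,"roll":0},{"hand":0.5,"x":-0.014,"y":0.001,"z":-0.004,"roll":0},{"hand":0.5,"x":-0.03,"y":0.003,"z":-0.004,"roll":0},{"hand":0.5,"x":-0.045,"y":0.004,"z":0,"roll":0},{"hand":0.5,"x":-0.05,"y":0.005,"z":0.05,"roll":0},{"hand":0.5,"x":-0.02,"y":-0.01,"z":0.09,"roll":10}]'; python3 -m pendant '[{"hand":0.6,"x":0.02,"y":-0.03,"z":0.02,"roll":10},{"hand":0.6,"x":0.04,"y":-0.07,"z":0.02,"roll":20},{"hand":0.6,"x":0.05,"y":-0.1,"z":0.02,"roll":30}]'; python3 see.py pics/w6.png
python3 - <<'E'
from blue import *
m=np.load('wm.npy',allow_pickle=True).item()
for b in blobs(cv2.imread('pics/w6.png')):
    print(b, *[ray(m,b[1],z)[:2].round(4) for z in (.008,.06)])
E
```

```text
time_s: 12.82
position: [0.5523, 0.2599, 0.1426]
ee_rot: [180.0, -0.0, 93.9]
force: [2.2, 0.6, -0.0]
grip_width: 0.0426
gripper_force: 0.0
time_s: 13.2
position: [0.6046, 0.1578, 0.1607]
ee_rot: [180.0, 0.0, 123.9]
force: [-0.3, 0.7, -0.3]
grip_width: 0.0512
gripper_force: 0.0
13.25 [0.60533902 0.15491797 0.16048634] [-1.79999151e+02  7.47963823e-02  1.24465616e+02] 0.05156887767552008
{'intrinsics': array([[312.95496392,   0.        , 324.921897  ],
       [  0.        , 312.95496392, 196.80176361],
       [  0.        ,   0.        ,   1.        ]]), 'eye': array([0.56424113, 0.2156931 , 0.33139839]), 'rotation': array([1.63848256e+02, 5.55889371e-03, 3.39408527e+01])}
([292, 0, 42, 38, 760], [312.1, 16.6], ((313.2500305175781, 15.24999713897705), (38.890869140625, 32.526912689208984), 45.0)) [0.5101 0.2749] [0.5188 0.2654]
([284, 223, 25, 36, 444], [295.9, 241.5], ((296.1241760253906, 241.46307373046875), (36.783512115478516, 16.548484802246094), 55.00798034667969)) [0.6186 0.0765] [0.6099 0.0988]
([315, 253, 23, 37, 425], [325.1, 272.8], ((324.658203125, 272.6401672363281), (38.707305908203125, 15.750149726867676), 58.24052047729492)) [0.6678 0.0621] [0.6512 0.0868]
```

Second key lies flat at (0.510,0.275). Now the third.

```bash
python3 -m pendant '[{"hand":0.6,"x":0.003,"y":-0.03,"z":0,"roll":10},{"hand":0.6,"x":0.003,"y":-0.05,"z":0,"roll":20},{"hand":0.6,"x":0.003,"y":-0.052,"z":0,"roll":30},{"hand":0.6,"x":0.003,"y":-0.052,"z":-0.01,"roll":40},{"hand":0.6,"x":0.003,"y":-0.052,"z":-0.03,"roll":40},{"hand":0.6,"x":0.003,"y":-0.052,"z":-0.03,"roll":40},{"hand":0.6,"x":0.003,"y":-0.052,"z":-0.03,"roll":40}]'; python3 -c "
from cell import sensors;print(sensors.get_obs())"
```

```text
time_s: 14.12
position: [0.6072, 0.1073, 0.1311]
ee_rot: [180.0, 0.0, 163.6]
force: [0.9, 0.3, -0.2]
grip_width: 0.0514
gripper_force: 0.0
{'time_s': 14.125, 'q': array([2.45441667e+00, 2.56379909e+01, 2.20717629e+00, 6.65306230e+01,
       1.16436112e-03, 1.88642338e+01]), 'dq': array([-0.06694628,  0.00300404,  0.43897706, -0.17773476, -0.00524306,
       -0.18450993]), 'joint_efforts': array([ 1.22616129e-02, -7.85863924e+01,  3.68073714e+01, -5.75868005e-02,
        1.94393729e-04,  1.34933423e-02]), 'position': array([0.60724662, 0.10730987, 0.13106029]), 'ee_rot': array([1.79986430e+02, 3.61145836e-02, 1.63590179e+02]), 'force': array([ 0.85990236,  0.29957543, -0.20382392]), 'torque': array([-0.01458375, -0.02791097,  0.02873496]), 'gripper_force': 0.0, 'grip_width': 0.05143256971138704}
```

```bash
python3 -m pendant '[{"hand":0.6,"x":0.001,"y":-0.002,"z":-0.04,"roll":0},{"hand":0.6,"x":0.001,"y":-0.002,"z":-0.081,"roll":0},{"hand":0.6,"x":0.001,"y":-0.002,"z":-0.081,"roll":0},{"hand":0.3,"x":0.001,"y":-0.002,"z":-0.081,"roll":0},{"hand":0,"x":0.001,"y":-0.002,"z":-0.081,"roll":0},{"hand":0,"x":0.001,"y":-0.002,"z":-0.081,"roll":0},{"hand":0,"x":0.001,"y":-0.002,"z":-0.081,"roll":0},{"hand":0,"x":0.001,"y":-0.002,"z":-0.081,"roll":0}]'
```

```text
time_s: 15.12
position: [0.6094, 0.1051, 0.0508]
ee_rot: [179.9, 0.2, 163.6]
force: [0.4, 0.7, 8.2]
grip_width: 0.0071
gripper_force: 58.9
```

```bash
python3 -m pendant '[{"hand":0,"x":0,"y":0,"z":0.015,"roll":0},{"hand":0,"x":0,"y":0,"z":0.04,"roll":0},{"hand":0,"x":0,"y":0,"z":0.08,"roll":0},{"hand":0,"x":0,"y":-0.03,"z":0.11,"roll":5},{"hand":0,"x":0,"y":-0.08,"z":0.11,"roll":12},{"hand":0,"x":0.01,"y":-0.13,"z":0.11,"roll":20},{"hand":0,"x":0.03,"y":-0.18,"z":0.11,"roll":25},{"hand":0,"x":0.048,"y":-0.22,"z":0.11,"roll":28}]'
python3 -m pendant '[{"hand":0,"x":0,"y":-0.008,"z":0,"roll":0},{"hand":0,"x":0,"y":-0.008,"z":0,"roll":0},{"hand":0,"x":0,"y":-0.008,"z":0,"roll":0}]'
python3 see.py pics/w7.png
python3 - <<'E'
from h import *
m=np.load('wm.npy',allow_pickle=True).item()
for p in ([.6073,-.1229,.068],[.6094+.048,-.123,.12]): print(proj(m,p))
E
```

```text
time_s: 16.12
position: [0.6567, -0.117, 0.1606]
ee_rot: [-180.0, 0.1, -168.3]
force: [-0.4, 1.5, -0.4]
grip_width: 0.0071
gripper_force: 58.8
time_s: 16.5
position: [0.6561, -0.1218, 0.1598]
ee_rot: [180.0, 0.0, -168.4]
force: [0.3, -0.3, -1.2]
grip_width: 0.0072
gripper_force: 58.8
16.55 [ 0.65609087 -0.12179603  0.1597488 ] [-1.79998127e+02  1.65826470e-02 -1.68341391e+02] 0.0072182662453826926
{'intrinsics': array([[312.95496392,   0.        , 324.921897  ],
       [  0.        , 312.95496392, 196.80176361],
       [  0.        ,   0.        ,   1.        ]]), 'eye': array([ 0.58596369, -0.13697712,  0.33053413]), 'rotation': array([ 1.63852414e+02, -4.29169227e-02,  1.01667860e+02])}
[336.13779805 136.08160627]
[323.63259448 212.78685186]
```

View pics/w7.png

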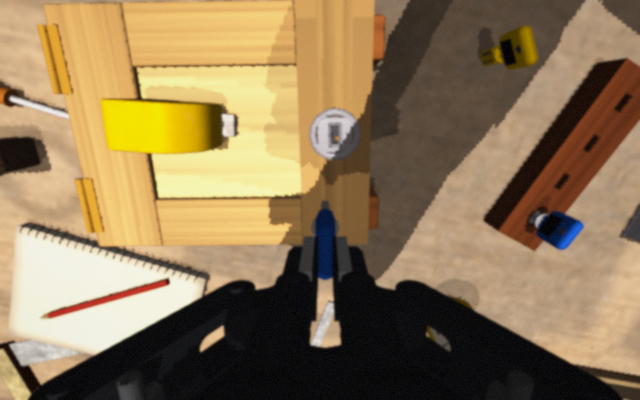

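The fourth key is still in the block at (545,228). The lock is at about (334,133) with its keyway vertical in the image, and the key is held straight at (325,240). One enlarged crop for the lock centre.

Run:
```python
import cv2
s=cv2.imread("pics/w7.png")[95:295,270:390]
s=cv2.resize(s,None,fx=6,fy=6,interpolation=cv2.INTER_CUBIC)
cv2.imwrite("pics/c3.png",cv2.hconcat([s[:600,150:650],cv2.resize(s[600:1200],None,fx=.4,fy=.4)]) if 0 else s[:600])
```

```text
(no output)
```

View pics/c3.png

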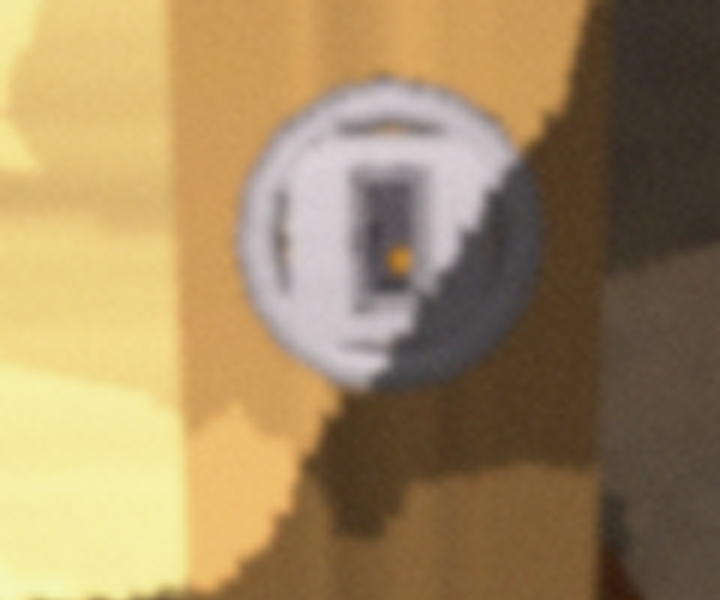

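Run:
```python
from h import *
m=np.load('wm.npy',allow_pickle=True).item()
C=lambda x,y:(270+x/6-.4,95+y/6-.4)
print('lock',ray(m,C(390,235),.068))
for a,b in (((167,20),(190,580)),((608,60),(599,580)),((376,163),(372,312))):
    e=ray(m,C(*b),.064)-ray(m,C(*a),.064); print(np.degrees(np.arctan2(e[1],e[0])))
# door bounds in full picture: far/near edge left & outer edges
for a,b in (((124,5),(160,244)),((297,5),(303,244)),((372,5),(368,244))):
    e=ray(m,b,.064)-ray(m,a,.064); print(np.degrees(np.arctan2(e[1],e[0])))
print('keytip px', [proj(m,[.6561,-.1218,z]) for z in (.117,.16+.033,.16)])
```

```text
lock [ 0.60571622 -0.12454208  0.068     ]
12.735177906405978
12.97673915917291
10.4619640538358
11.198633062643735
11.872964353640853
12.980294756229663
keytip px [array([325.64403567, 210.06559132]), array([326.10786992, 259.93286656]), array([325.86120009, 233.41315069])]
```

Run:
```python
from blue import *
m=np.load('wm.npy',allow_pickle=True).item()
im=cv2.imread('pics/w7.png')
for b in blobs(im): print(b[:2])
a=np.radians(11.66); u=np.array([np.cos(a),np.sin(a)]); c=np.array([.6561,-.1218])
for o in (0,-.002,-.004):
    f=lambda s,z: proj(m,[*(c+(s+o)*u),z]).round(1)
    print(o,'bow near low/high',f(-.015,.157),f(-.015,.191),'far top',f(.015,.191),'collar',f(-.0085,.153),'tip',f(0,.117),f(-.005,.1185))
print(im[195:225,320:331].mean(1).astype(int).tolist())
```

```text
([316, 209, 19, 70, 1060], [324.9, 243.1])
([538, 212, 45, 37, 711], [563.5, 231.7])
0 bow near low/high [325.9 207.5] [326.1 229.6] far top [326.1 284.9] collar [325.8 215.7] tip [325.6 210.1] [325.7 204.1]
-0.002 bow near low/high [325.9 204.3] [326.1 225.7] far top [326.1 281.4] collar [325.8 212.6] tip [325.6 207.4] [325.7 201.4]
-0.004 bow near low/high [325.9 201. ] [326.1 221.8] far top [326.1 277.9] collar [325.8 209.4] tip [325.6 204.8] [325.7 198.7]
[[52, 90, 124], [51, 90, 123], [51, 90, 123], [51, 89, 121], [51, 86, 117], [52, 81, 107], [52, 73, 93], [52, 67, 82], [52, 65, 79], [52, 63, 75], [52, 62, 75], [52, 62, 73], [52, 60, 71], [52, 54, 63], [52, 45, 47], [52, 32, 28], [54, 26, 15], [54, 23, 8], [54, 22, 5], [55, 24, 8], [55, 22, 7], [54, 21, 5], [54, 22, 5], [55, 23, 5], [55, 23, 7], [56, 23, 7], [55, 22, 6], [56, 23, 7], [56, 23, 6], [56, 23, 5]]
```

```bash
python3 -m pendant '[{"hand":0,"x":-0.025,"y":-0.001,"z":0,"roll":0},{"hand":0,"x":-0.0485,"y":-0.002,"z":0,"roll":0},{"hand":0,"x":-0.0485,"y":-0.002,"z":-0.02,"roll":0},{"hand":0,"x":-0.0485,"y":-0.002,"z":-0.04,"roll":0},{"hand":0,"x":-0.0485,"y":-0.002,"z":-0.046,"roll":0},{"hand":0,"x":-0.0485,"y":-0.002,"z":-0.051,"roll":0},{"hand":0,"x":-0.0485,"y":-0.002,"z":-0.054,"roll":0},{"hand":0,"x":-0.0485,"y":-0.002,"z":-0.056,"roll":0}]'; python3 -c "
from cell import sensors;o=sensors.get_obs();print(o['position'],o['force'],o['torque'])"
```

```text
time_s: 17.55
position: [0.608, -0.1249, 0.1034]
ee_rot: [-180.0, 0.0, -168.4]
force: [0.1, 1.1, -0.4]
grip_width: 0.0072
gripper_force: 58.8
[ 0.60800413 -0.12489016  0.10338449] [ 0.14697538  1.13128807 -0.42491667] [0.15687637 0.04017451 0.01487126]
```

```bash
python3 -m pendant '[{"hand":0,"x":0,"y":0,"z":-0.002,"roll":0},{"hand":0,"x":0,"y":0,"z":-0.004,"roll":0},{"hand":0,"x":0,"y":0,"z":-0.004,"roll":0}]'; python3 -c "
from cell import sensors;o=sensors.get_obs();print(o['position'],o['force'],o['torque'])"
```

```text
time_s: 17.92
position: [0.6078, -0.125, 0.0991]
ee_rot: [180.0, -0.0, -168.4]
force: [0.1, 0.0, -1.5]
grip_width: 0.0072
gripper_force: 58.7
[ 0.60777773 -0.12496196  0.09907511] [ 0.10769666  0.02530518 -1.47715495] [ 0.15796666  0.02053852 -0.04315601]
```

```bash
python3 -m pendant '[{"hand":0,"x":0,"y":0,"z":-0.002,"roll":0},{"hand":0,"x":0,"y":0,"z":-0.003,"roll":0},{"hand":0,"x":0,"y":0,"z":-0.004,"roll":0},{"hand":0,"x":0,"y":0,"z":-0.005,"roll":0}]'; python3 -c "
from cell import sensors;o=sensors.get_obs();print(o['position'],o['force'],o['torque'])"
```

```text
time_s: 18.42
position: [0.6079, -0.125, 0.0942]
ee_rot: [-180.0, 0.0, -168.4]
force: [-0.4, -0.7, 2.7]
grip_width: 0.0072
gripper_force: 59.2
[ 0.60786757 -0.12497108  0.09419939] [-0.41632587 -0.68126608  2.6903256 ] [ 0.2313206   0.09058522 -0.02579138]
```

```bash
python3 -m pendant '[{"hand":0,"x":0,"y":0,"z":-0.001,"roll":0},{"hand":0,"x":0,"y":0,"z":-0.001,"roll":5},{"hand":0,"x":0,"y":0,"z":-0.001,"roll":-5},{"hand":0,"x":0,"y":0,"z":-0.001,"roll":5}]'; python3 -c "
from cell import sensors;o=sensors.get_obs();print(o['position'],o['force'],o['torque'])"
```

```text
time_s: 18.92
position: [0.608, -0.1249, 0.0935]
ee_rot: [-180.0, 0.0, -163.6]
force: [-0.8, 1.4, 4.8]
grip_width: 0.0072
gripper_force: 59.4
[ 0.60798238 -0.12493491  0.09348487] [-0.80627494  1.37008535  4.75415442] [ 0.3737608   0.22802343 -0.04793209]
```

```bash
python3 -m pendant '[{"hand":0,"x":0,"y":0,"z":-0.001,"roll":-10},{"hand":0,"x":0,"y":0,"z":-0.001,"roll":0},{"hand":0,"x":0,"y":0,"z":-0.001,"roll":-10},{"hand":0,"x":0,"y":0,"z":-0.001,"roll":0}]'; python3 -c "
from cell import sensors;o=sensors.get_obs();print(o['position'],o['force'],o['torque'])"
```

```text
time_s: 19.42
position: [0.608, -0.1249, 0.0924]
ee_rot: [-180.0, 0.0, -163.7]
force: [-0.8, 1.9, 3.0]
grip_width: 0.0068
gripper_force: 59.3
[ 0.60796775 -0.12492323  0.09244908] [-0.80351373  1.93462417  2.96433497] [ 0.43675328  0.17849672 -0.0737229 ]
```

```bash
python3 -m pendant '[{"hand":0,"x":0,"y":0,"z":-0.001,"roll":-10},{"hand":0,"x":0,"y":0,"z":-0.001,"roll":0},{"hand":0,"x":0,"y":0,"z":-0.002,"roll":-10},{"hand":0,"x":0,"y":0,"z":-0.002,"roll":0},{"hand":0,"x":0,"y":0,"z":-0.003,"roll":-10},{"hand":0,"x":0,"y":0,"z":-0.003,"roll":0}]'; python3 -c "
from cell import sensors;o=sensors.get_obs();print(o['position'],o['force'],o['torque'])"
```

```text
time_s: 20.18
position: [0.6078, -0.1249, 0.0891]
ee_rot: [180.0, -0.0, -163.7]
force: [-0.6, 2.4, 0.8]
grip_width: 0.0068
gripper_force: 59.0
[ 0.60776404 -0.12487017  0.08911949] [-0.62605983  2.41488816  0.75516548] [ 0.40335575  0.22984941 -0.09342412]
```

```bash
python3 -m pendant '[{"hand":0,"x":0,"y":0.0005,"z":-0.001,"roll":-10},{"hand":0,"x":0,"y":0.0005,"z":-0.001,"roll":0},{"hand":0,"x":0,"y":0.0005,"z":-0.002,"roll":-10},{"hand":0,"x":0,"y":0.0005,"z":-0.002,"roll":0},{"hand":0,"x":0,"y":0.0005,"z":-0.003,"roll":-10},{"hand":0,"x":0,"y":0.0005,"z":-0.003,"roll":0}]'; python3 -c "
from cell import sensors;o=sensors.get_obs();print(o['position'],o['force'],o['torque'])"
```

```text
time_s: 20.92
position: [0.608, -0.1245, 0.0863]
ee_rot: [-180.0, 0.0, -163.7]
force: [0.1, 0.1, 0.5]
grip_width: 0.0071
gripper_force: 59.0
[ 0.60799291 -0.12451819  0.08626017] [0.12244018 0.08928411 0.4836662 ] [ 0.07355381  0.01702032 -0.1065351 ]
```

```bash
python3 -m pendant '[{"hand":0,"x":0,"y":0,"z":-0.001,"roll":-10},{"hand":0,"x":0,"y":0,"z":-0.002,"roll":0},{"hand":0,"x":0,"y":0,"z":-0.003,"roll":-10},{"hand":0,"x":0,"y":0,"z":-0.004,"roll":0},{"hand":0,"x":0,"y":0,"z":-0.005,"roll":-10},{"hand":0,"x":0,"y":0,"z":-0.006,"roll":0}]'; python3 -c "
from cell import sensors;o=sensors.get_obs();print(o['position'],o['force'],o['torque'])"
```

```text
time_s: 21.68
position: [0.608, -0.1245, 0.0804]
ee_rot: [-180.0, 0.0, -163.7]
force: [0.5, -0.4, 5.1]
grip_width: 0.0071
gripper_force: 59.6
[ 0.60802318 -0.12454886  0.08036756] [ 0.51195102 -0.38637467  5.14605501] [ 0.1139389  -0.06274951 -0.13911519]
```

```bash
python3 -m pendant '[{"hand":0,"x":0,"y":0,"z":-0.001,"roll":-10},{"hand":0,"x":0,"y":0,"z":-0.001,"roll":0},{"hand":0,"x":0,"y":0,"z":-0.002,"roll":-10},{"hand":0,"x":0,"y":0,"z":-0.002,"roll":0},{"hand":0,"x":0,"y":0,"z":-0.002,"roll":-5}]'; python3 -c "
from cell import sensors;o=sensors.get_obs();print(o['position'],o['force'],o['torque'])"
```

```text
time_s: 22.3
position: [0.6079, -0.1245, 0.0782]
ee_rot: [-180.0, 0.0, -168.3]
force: [0.7, 0.8, -0.8]
grip_width: 0.0071
gripper_force: 58.8
[ 0.60785313 -0.12450477  0.07815124] [ 0.72189425  0.75687637 -0.78016364] [ 0.08771349 -0.00372191 -0.04034126]
```

```bash
python3 -m pendant '[{"hand":0,"x":0,"y":0,"z":-0.001,"roll":5},{"hand":0,"x":0,"y":0,"z":-0.0015,"roll":-5},{"hand":0,"x":0,"y":0,"z":-0.002,"roll":5},{"hand":0,"x":0,"y":0,"z":-0.002,"roll":0}]'; python3 -c "
from cell import sensors;o=sensors.get_obs();print(o['position'],o['force'],o['torque'])"
```

```text
time_s: 22.8
position: [0.6079, -0.1245, 0.0762]
ee_rot: [-180.0, 0.0, -168.3]
force: [-0.5, 1.3, 1.7]
grip_width: 0.0069
gripper_force: 59.0
[ 0.60792552 -0.12449272  0.07624194] [-0.51132515  1.30195906  1.69849497] [ 0.14188295 -0.00335912  0.01753979]
```

Near the seat. I'll continue in half-millimetre steps until the collar contact shows in the force.

```bash
python3 -m pendant '[{"hand":0,"x":0,"y":0,"z":-0.0005,"roll":5},{"hand":0,"x":0,"y":0,"z":-0.001,"roll":-5},{"hand":0,"x":0,"y":0,"z":-0.001,"roll":0}]'; python3 -m pendant '[{"hand":0,"x":0,"y":0,"z":-0.0005,"roll":0},{"hand":0,"x":0,"y":0,"z":-0.001,"roll":0}]'; python3 -c "
from cell import sensors;o=sensors.get_obs();print(o['position'],o['force'],o['torque'])"
```

```text
time_s: 23.18
position: [0.6084, -0.1246, 0.076]
ee_rot: [-180.0, 0.1, -168.5]
force: [-0.7, 1.6, 9.2]
grip_width: 0.0072
gripper_force: 60.1
time_s: 23.42
position: [0.6088, -0.1246, 0.0758]
ee_rot: [-179.9, 0.1, -168.4]
force: [-3.5, 2.8, 21.2]
grip_width: 0.0071
gripper_force: 61.7
[ 0.60875281 -0.12462555  0.07579098] [-3.48155734  2.79719488 21.20141016] [ 0.60257156  0.66933628 -0.00603667]
```

Contact stiffens at exactly the expected height (0.076), so the collar is seated. I'll relax the push slightly and turn clockwise.

```bash
python3 -m pendant '[{"hand":0,"x":0,"y":0,"z":0.001,"roll":0},{"hand":0,"x":0,"y":0,"z":0.001,"roll":-6},{"hand":0,"x":0,"y":0,"z":0.001,"roll":-12},{"hand":0,"x":0,"y":0,"z":0.001,"roll":-18},{"hand":0,"x":0,"y":0,"z":0.001,"roll":-24}]'; python3 -c "
from cell import sensors;o=sensors.get_obs();print(o['position'],o['force'],o['torque'])"
```

```text
time_s: 24.05
position: [0.6084, -0.1245, 0.076]
ee_rot: [180.0, 0.1, 167.4]
force: [-0.6, 1.9, 8.6]
grip_width: 0.007
gripper_force: 60.1
[ 0.60837863 -0.12446036  0.07602331] [-0.55401927  1.94971994  8.59523445] [0.4195022  0.21974871 0.15360967]
```

```bash
python3 -m pendant '[{"hand":0,"x":0,"y":0,"z":0,"roll":-9},{"hand":0,"x":0,"y":0,"z":0,"roll":-18},{"hand":0,"x":0,"y":0,"z":0,"roll":-27},{"hand":0,"x":0,"y":0,"z":0,"roll":-36},{"hand":0,"x":0,"y":0,"z":0,"roll":-45},{"hand":0,"x":0,"y":0,"z":0,"roll":-54},{"hand":0,"x":0,"y":0,"z":0,"roll":-60},{"hand":0,"x":0,"y":0,"z":0,"roll":-66}]'; python3 -c "
from cell import sensors;o=sensors.get_obs();print(o['position'],o['force'],o['torque'])"
```

```text
time_s: 25.05
position: [0.6083, -0.1246, 0.076]
ee_rot: [179.9, 0.0, 101.4]
force: [-2.2, 1.6, 9.6]
grip_width: 0.0072
gripper_force: 60.2
[ 0.60827445 -0.12461118  0.0760216 ] [-2.23081861  1.59734015  9.61531125] [0.22100377 0.31769584 0.15741885]
```

```bash
python3 -m pendant '[{"hand":0,"x":0,"y":0,"z":0,"roll":-4},{"hand":0,"x":0,"y":0,"z":0,"roll":-7},{"hand":0,"x":0,"y":0,"z":0,"roll":-7}]'
python3 - <<'E'
from cell import sensors,viewer
from h import *
import cv2
o=sensors.get_obs();print(o['position'],o['ee_rot'],o['force'],o['torque'])
a=np.radians(12); ux=np.array([np.cos(a),np.sin(a)]); uy=np.array([-np.sin(a),np.cos(a)])
c=np.array([.607,-.1242])
out=[]
for n,sc in (('top',6),('side',6)):
    im=viewer.read_camera(n)[:,:,::-1]; m=viewer.camera_model(n)
    p=proj(m,[*(c+.044*uy),.04]); print(n,p,proj(m,[*(c-.044*ux),.04]))
    x,y=p.astype(int); out.append(cv2.resize(im[y-45:y+45,x-33:x+33],None,fx=6,fy=6,interpolation=cv2.INTER_CUBIC))
cv2.imwrite('pics/cam.png',cv2.hconcat(out))
E
```

```text
time_s: 25.42
position: [0.6082, -0.1246, 0.076]
ee_rot: [179.9, 0.0, 94.6]
force: [-1.7, -0.7, 9.5]
grip_width: 0.007
gripper_force: 60.2
[ 0.60821764 -0.12462693  0.07601061] [1.79927943e+02 3.61557656e-02 9.45647464e+01] [-1.66775619 -0.74964869  9.47471001] [0.22652309 0.38699404 0.122082  ]
top [318.80692629 206.87056539] [338.70963164 220.5646572 ]
side [340.74456288 214.03804535] [360.53623387 207.02011939]
```

View pics/cam.png

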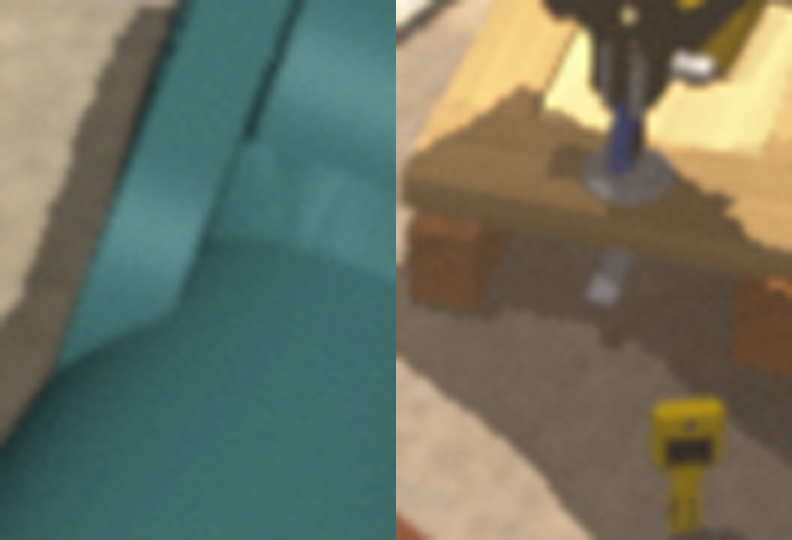

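The side crop shows the steel cam at (605,280), swung out past the door's +y edge. The collar is on the lock head at (625,180) and the gripper still holds the key. The turn is about 97°, which covers the key's play in the plug. Handing in.

```bash
python3 -c "
from cell import job;print(job.sign_off())"
```

```text
the job is handed in; nothing more can be done
None
```

Handed in at about 25 s: two keys lie in the tray and the third is seated in the lock, held about 97° clockwise with the cam out; the fourth still stood in the block when last seen, and I moved none of the tools or the glue.

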